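# Open the guard of a load-dump test fixture

### The job

Make the test fixture safe and open it: with the fingertips press the wide discharge button on the control box fully down and let it come up again, then push the counterweighted guard arm up past its balance point, so that it stays raised against its stop by itself. Only touch and push, gently: do not grip or pick up anything, do not press the small start button beside the wide one, and leave the device on the fixture and everything else lying about where it is.

Things in the scene. Friction and masses are not known exactly. Their poses are not given: they have to be found in the camera images.
- fixture: Grey metal test fixture standing fixed on the bench: base plate 260 (x) x 180 (y) x 12 mm; its origin is the centre of the plate's underside, its -x side faces the robot, give or take its yaw (up to 0.3 rad). Two upright posts (36 x 10 mm, 128 mm high, 84 mm apart) near its far (+x) end carry the guard's hinge.
- guard_hinge (a point): Point on the guard's hinge axis midway between the posts, 85 mm towards the fixture's +x from its centre and 110 mm above the bench. The hinge axis runs along the fixture's y.
- guard_bar (a point): Centre of the guard's crossbar, moves with the guard. The guard is a flat steel bar (24 x 8 mm) 180 mm long from the hinge, ending in a T: a round steel crossbar 16 mm thick, 120 mm long along the fixture's y, to push on. A steel counterweight hangs behind the hinge. Guard down: the crossbar is on the robot's side of the hinge, 196 mm above the bench, with free space before and 120 mm below it.
- guard (a joint): Guard angle in rad: 0 down (the bar slopes up from the hinge towards the robot, 0.5 rad above level), growing as the crossbar swings up and away from the robot over the hinge. Past about 0.7 (balance) it falls on by itself to its stop at 1.3, leaning 0.23 rad past upright, crossbar 285 mm above the bench; before that it falls back. Raising it takes 1 to 3 N at the crossbar.
- control: Painted steel control box fixed on the bench to the left or right of the fixture, 150 (x) x 85 (y) x 50 mm, origin at the centre of its underside, yaw up to 0.35 rad. Two black push-buttons on its top: the wide discharge button 38 mm to its +x from the centre, the small start button 42 mm to its -x.
- discharge_top (a point): Centre of the top of the wide discharge button (36 mm across), which is pressed straight down.
- discharge (a joint): Travel of the discharge button in m: 0 up, 0.008 fully down; a spring pushes it back up, fully down takes 5 N.
- start_top (a point): Centre of the top of the small start button (18 mm across). Not to be pressed.
- start (a joint): Travel of the small start button in m: 0 up, 0.005 fully down (4 N).
- device: Device under test: finned black module, 85 (x) x 60 (y) x 38 mm with a small plug 14 mm out on its -x side, lying loose on the fixture's plate below the guard bar. Origin at the centre of its underside. Stays where it is.
- meter: Loose grey handheld meter lying on its back on the other side of the fixture, 150 x 75 x 34 mm, with a 7 mm high selector on top; origin at the centre of its underside. Bystander.
- screwdriver: Loose screwdriver, 190 mm long, lying crosswise to one side of the fixture's far end, origin under its middle. Bystander.
- bottle: Loose white bottle with a black cap, 54 mm across, 130 mm high, standing to the other side of the fixture's far end, origin at the centre of its underside. Bystander.

How it is judged:
By the outcome, as a careful person would: the job done as asked, in the order asked, and still so for the second after the job is handed in, with the robot touching nothing.
It also fails if it takes over 59 s, if anything falls off the work surface, if the arm or the gripper's body presses on something with over 40 N, if the wrist force passes 120 N, or if a joint passes its speed limit or range.

### The arm

A 6-joint arm with a two-finger parallel gripper is mounted at the origin on the work surface. World frame = base frame: x ahead of the robot, y to its left, z up, the work surface at z = 0. Lengths are in mm, angles in degrees, forces in N, time in s.
With the tool pointing down it reaches from about 300 to 850 mm from the base axis. Payload 4.2 kg.
Tool frame: the origin (TCP) lies between the finger pads; the fingertips stand 22 mm ahead of it and the grasp point (between the pads) lies 3 mm ahead of it (env.finger_overhang is the distance from the TCP to the fingertips, in mm); z points along the fingers, y is the line along which they close (so a half turn about z gives the same grasp; the last joint's range is limited). The gripper opens to 91 mm and grips with 3 to 60 N. Pads are 32 mm wide; open, the fingers measure 118 mm over their backs; the gripper's body (76 mm by 178 mm) begins 60 mm behind the grasp point.
Start: joints at [-71.161, 18.312, 89.639, -0, 72.044, -1.146], TCP at [196.521, -540.389, 235.976] pointing down, gripper open.
Joint ranges: [-177.97, 177.97], [-48.28, 115.42], [12.27, 149.76], [-77.06, 257.06], [2.81, 150.46], [-146.56, 146.56]. Speed limits (degrees/s): [147.25, 147.25, 180, 180, 180, 180].

### API

Orientations are given as [roll, pitch, yaw] about the fixed x, y, z axes, in that order (R = Rz(yaw) Ry(pitch) Rx(roll)).
In Python, from workcell import state, cams, ticket, look_for, outline_of, env gives the robot as it stands.
- The arm moves only by the tool servo_tool, never from a script. Its argument "steps" is a list of rows, each a list of 3 entries, a list of its own where there are three numbers: the closure in counts, from 0 (fully open) to 255 (shut), then the shift along the tool's x, y, z in mm, then the turn, a rotation vector about the tool's x, y, z in rad. A call has exactly 10 rows; each row shifts and turns the commanded pose from where the row before left it, along the tool's axes as they then stand; what a row does not reach is not made up. A row lasts 1/10 s, in which the tool goes at most 50 mm and 8.59 degrees, less where a joint would pass 70% of its speed; a pose out of reach is approached as far as the arm can. A call with a gripper value outside its range is refused whole. The fingers move at their own pace and stop on an object; "squeeze" is the grip in N (left out, the last holds). Time passes only in rows, so rows that do not move let the fingers close, or fill a call up. It gives the time, the measured TCP pose, the force, the opening and the grip force at its end, in the units of the state.
- state(): the state, without advancing time (a new reading comes with each control period).
- cams.grab_frame(name): name is "side" or "top"; returns a dict with "color" (400x640x3 uint8, red, green, blue), "z_map" (400x640 float32, mm along the optical axis (not along the pixel's ray), 0 where there is no reading), "fovy" (degrees; the focal length in pixels is half the picture's height over the tangent of half this angle, whatever the lens; pixels are square), "cx", "cy" (the principal point, pixels), "k1" (the pictures are not rectified: a ray, as slopes to the right and down, at radius r is drawn at 1 + k1 r^2 times it, then the intrinsics apply), "eye" and "rotation" of the camera in the world. Camera axes: x right, y up, looking along -z (the intrinsics and any distortion apply to the point x, -y, -z); pixel columns grow to the right and rows downward; lengths in mm; the calibration is good to about 2 mm. A picture is of the moment at which its call begins.
- ticket.job_done(): hands the job in; it is judged then, once.
Trained networks look in a picture, given as the dict that the camera call returned (one of the last four; its "shot" number tells which), for a name from the list of things; names that differ only in an ending like _2 or _b are one class to them, and where a whole thing is asked for, a point or a joint stands for the part that bears it (a point fixed in the world has none). Each returns a list of dicts, best first, with "confidence" (0 to 1); they miss things now and then, are a little off and sometimes report something else, mostly with a low value. They report only what shows in the picture. A call takes as long as a camera call.
- look_for(picture, thing): "at" ([column, row] in pixels, amid what is visible of it).
- outline_of(picture, thing): "pixels" (400x640 bool, what is visible of it) and "at" ([column, row] in pixels, amid what is visible of it).
The state is a dict: "time_s": time; "qpos": joint angles; "qvel": joint speeds; "effort": joint torques, N m; "ee_pos": TCP position; "ee_rot": TCP orientation; "force": force on the tool from outside, world axes, zero at the start; "torque": the same for the moment, N m; "gripper_width": finger opening in mm; "gripper_force": force on a finger pad.
Only numpy, scipy, OpenCV 4.12 (cv2) and the standard library are available. Lean on these libraries where they do the work, as an engineer would, in place of code of your own. Each camera call takes 0.05 s, during which the arm holds its last target. There are 200 camera calls.

## Working session

There is one attempt and no reset: what is moved stays moved. The work goes in short steps, Python scripts to look and compute and a tool call to move; the robot and the scene stay as the last step left them, time stands still between calls to the robot, and variables do not carry over. Pictures are saved under pics/ and viewed, at most 10 in all, crops included, and the job is handed in when it is done.

Besides the shell and the picture viewer there is one more tool, called after "Emit:" as name(argument=value, ...), one argument or row to a line, values as JSON. servo_tool: Moves the arm, as the interface text tells. Its arguments: {"type":"object","properties":{"steps":{"type":"array","items":{"type":"array"}},"squeeze":{"type":"number"}},"required":["steps"]}

```bash
mkdir -p pics; cat > h.py <<'E'
import numpy as np, cv2
from workcell import state, cams, ticket, look_for, outline_of, env
def world(p,uv,z=None):
    f=200/np.tan(np.radians(p["fovy"])/2)
    uv=np.atleast_2d(np.asarray(uv,float)); d=(uv-[p["cx"],p["cy"]])/f
    s=d.copy()
    for _ in range(20): s=d/(1+p["k1"]*(s**2).sum(1,keepdims=True))
    if z is None: z=p["z_map"][uv[:,1].round().astype(int),uv[:,0].round().astype(int)]
    c=np.c_[s[:,0],-s[:,1],-np.ones(len(s))]*np.reshape(z,(-1,1))
    return c@np.array(p["rotation"]).T+np.array(p["eye"])
def save(p,n): cv2.imwrite("pics/"+n,cv2.cvtColor(p["color"],cv2.COLOR_RGB2BGR))
E
cat > a.py <<'E'
from h import *
np.set_printoptions(precision=1,suppress=True)
for n in("top","side"):
    p=cams.grab_frame(n); save(p,n+"0.png"); print(n,p["eye"],p["fovy"])
    for t in("fixture","control","discharge_top","start_top","guard_bar","guard","device","meter","screwdriver","bottle"):
        for r in look_for(p,t)[:2]:
            print(t,round(r["confidence"],2),np.array(r["at"]),world(p,r["at"])[0])
s=state();print(s["time_s"],s["ee_pos"],s["ee_rot"],s["force"],env.finger_overhang)
E
python3 a.py
```

```text
top [ 333.2   22.  1569.5] 42.03884880744748
fixture 0.92 [291.4 197. ] 124750.18237931521
control 0.56 [447.3 251.7] 138746.54065728516
discharge_top 0.52 [444.1 236.5] 136805.7204149391
guard_bar 0.58 [293. 187.] 126927.41665424636
guard 0.58 [289.8 189.2] 126277.50929813858
device 0.97 [297.4 223.1] 136531.3207670341
meter 0.95 [216.1 235.9] 132926.2857286274
screwdriver 0.86 [425.1 142.2] 145505.97075414562
bottle 0.7 [222.4 147.4] 131176.0051029635
bottle 0.59 [425.9 142.8] 144559.57684874866
side [207.6 728.5 956.5] 54.354910444721135
fixture 0.66 [300.9 238.3] 180814.53215367772
control 0.73 [402.2 171.4] 222306.64709632823
control 0.5 [299.6 238.4] 180575.28004982413
discharge_top 0.57 [395.8 161. ] 221186.81727564463
guard_bar 0.57 [302.2 209.5] 165268.14702115871
guard 0.71 [304.  208.5] 166184.14260535274
device 0.86 [324.2 243.5] 174689.0374690373
device 0.48 [300.7 322.7] 147572.14578185414
meter 0.75 [304.6 321.5] 146954.34367591204
screwdriver 0.69 [317.  149.4] 227110.6544842302
bottle 0.25 [392.6 158.7] 221587.34225765272
1.1 [ 196.5 -540.4  236. ] [180.  -0.  20.] [ 0.  -0.3 -0. ] 22.0
```

```bash
sed -i 's/np.array(p\["rotation"\]).T/Rotation.from_euler("xyz",p["rotation"],degrees=True).as_matrix().T/; 1a from scipy.spatial.transform import Rotation' h.py; sed -i 's/print(n,p\["eye"\]/print(n,p["rotation"],p["eye"]/' a.py; python3 a.py
```

```text
top [  9.6  -1.  -88.4] [ 333.2   22.  1569.5] 42.03884880744748
fixture 0.56 [290.9 198.9] [569.6  83.1 175.2]
fixture 0.51 [223.4 149.7] [723.9 290.1  90. ]
control 0.7 [445.6 251.8] [ 447.8 -371.    48.7]
discharge_top 0.47 [441.9 235.8] [ 492.2 -354.4   72.6]
guard_bar 0.62 [444.7 237. ] [ 488.9 -362.7   72.3]
guard_bar 0.61 [292.8 186.5] [608.3  80.1 153.4]
guard 0.57 [291.5 187.2] [606.3  83.7 152.7]
device 0.81 [298.9 222.1] [524.5  62.9  33.4]
meter 0.66 [217.7 239.4] [465.4 300.5  35.5]
screwdriver 0.62 [425.  138.9] [ 797.6 -318.    20.8]
screwdriver 0.39 [290.4 187.9] [604.5  86.7 151.7]
bottle 0.63 [224.3 147.7] [728.2 286.6  96.9]
side [  44.5   -0.9 -151.3] [207.6 728.5 956.5] 54.354910444721135
fixture 0.87 [302.  239.8] [612.2  82.9   9.7]
control 0.82 [401.1 170.8] [ 448.9 -335.1   47. ]
control 0.6 [302.4 210.1] [607.   84.1 148.3]
guard_bar 0.6 [301.7 207.6] [614.7  75.1 146.3]
guard 0.84 [301.7 208.2] [614.1  76.1 145.1]
device 0.73 [322.7 243.4] [538.1  85.9  41.2]
meter 0.79 [300.4 319.9] [471.8 326.9  34. ]
screwdriver 0.45 [318.4 151.5] [ 771.5 -309.3   24.8]
bottle 0.71 [222.3 264.9] [721.2 315.6  87.9]
2.2 [ 196.5 -540.4  236. ] [180.  -0.  20.] [-0.7  0.4 -0.2] 22.0
```

View pics/top0.png

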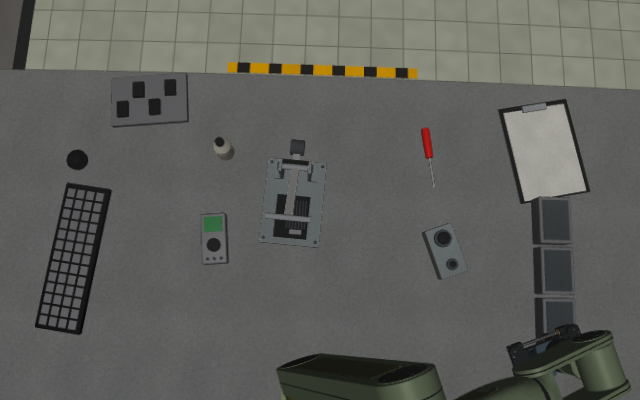

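View pics/side0.png

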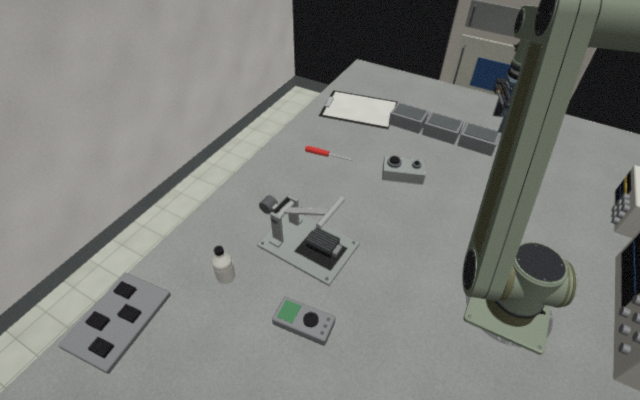

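The top view shows the control box at (445,251), with the wide button at (443,238) and the small one at (452,265). The guard crossbar is at (287,217) and is down. The side view agrees. Next I'll measure from depth.

```bash
cat > m.py <<'E'
from h import *
np.set_printoptions(precision=1,suppress=True)
def cloud(p,u0,u1,v0,v1):
    u,v=np.meshgrid(np.arange(u0,u1),np.arange(v0,v1)); uv=np.c_[u.ravel(),v.ravel()]
    w=world(p,uv); ok=p["z_map"][uv[:,1],uv[:,0]]>0
    return w[ok]
def rect(w):
    return cv2.minAreaRect(w[:,:2].astype(np.float32))
if __name__=="__main__":
  for n,cb,gb in(("top",(415,475,215,285),(250,335,130,250)),("side",(375,435,140,190),(240,370,180,290))):
    p=cams.grab_frame(n); w=cloud(p,*cb)
    print(n,"box",rect(w[(w[:,2]>42)&(w[:,2]<56)]))
    b=w[w[:,2]>58]; h=np.unique(b[:,2].round(),return_counts=True); print(h)
    ax=Rotation.from_euler("z",0)
    (cx,cy),_,_=rect(w[(w[:,2]>42)&(w[:,2]<56)])
    for nm,q in(("far",b[b[:,0]>cx]),("near",b[b[:,0]<cx])): 
        if len(q)>3: print(nm,len(q),q.mean(0),q.min(0),q.max(0),rect(q))
    g=cloud(p,*gb); q=g[(g[:,2]>178)]; print("bar",len(q),np.median(q,0),q.min(0),q.max(0),rect(q))
    q=g[(g[:,2]<20)&(g[:,2]>7)]; print("plate",rect(q))
E
python3 m.py
```

```text
top box ((451.74700927734375, -373.0379638671875), (150.0109100341797, 88.04165649414062), 20.12035369873047)
(array([58., 59., 60., 61., 62., 63., 64., 65., 66., 67., 68., 69., 70.,
       71., 72., 73., 74., 75., 76., 77., 78., 79., 80., 81., 82., 83.]), array([11, 16, 24, 28, 20, 21, 27, 11, 14, 10, 14, 10,  9, 13, 16, 16, 16,
       14, 12,  5, 11,  7,  2,  1,  1,  2]))
far 239 [ 486.2 -357.9   68.5] [ 458.1 -390.7   58.2] [ 510.8 -316.9   82.7] ((483.6168518066406, -355.0545654296875), (54.75252914428711, 66.57237243652344), 11.698476791381836)
near 92 [ 412.3 -385.3   64.2] [ 392.5 -419.5   58.1] [ 451.4 -334.4   75.3] ((419.45245361328125, -372.7398986816406), (96.52548217773438, 33.15204620361328), 64.84782409667969)
bar 378 [518.5  87.7 200.9] [504.9  29.4 178.2] [563.3 149.5 210.3] ((536.0088500976562, 88.45880126953125), (120.4398422241211, 55.51435089111328), 86.31853485107422)
plate ((630.3649291992188, 87.93379211425781), (370.1585388183594, 255.85342407226562), 1.3593919277191162)
side box ((448.7138977050781, -368.8538513183594), (151.2004852294922, 90.4791030883789),
[... 166 characters left out ...]
1,  9,  6,  7,  1,  7,  8,  8, 13,  8,  8, 14,
        4,  2,  1]))
far 116 [ 483.1 -349.9   67.1] [ 460.7 -376.5   58. ] [ 509.4 -330.7   77.7] ((484.51666259765625, -352.44097900390625), (50.21808624267578, 41.1578369140625), 21.784910202026367)
near 50 [ 409.4 -380.5   63.6] [ 394.5 -395.2   58. ] [ 424.8 -366.7   73.2] ((409.2522888183594, -380.77099609375), (30.2280216217041, 27.843074798583984), 3.6987011432647705)
bar 300 [515.   95.9 200.3] [502.7  32.5 178.6] [557.3 153.4 206. ] ((531.7268676757812, 91.46688079833984), (121.11766815185547, 51.42449951171875), 85.80280303955078)
plate ((589.7984619140625, 126.00592803955078), (258.8025817871094, 261.7862243652344), 86.61198425292969)
```

Emit:
servo_tool(
  steps=[
    [255, [33.5, -7.3, 0], [0, 0, 0]],
    [255, [33.5, -7.3, 0], [0, 0, 0]],
    [255, [33.5, -7.3, 0], [0, 0, 0]],
    [255, [33.5, -7.3, 0], [0, 0, 0]],
    [255, [33.5, -7.3, 0], [0, 0, 0]],
    [255, [33.5, -7.3, 0], [0, 0, 0]],
    [255, [33.5, -7.3, 0], [0, 0, 0]],
    [255, [33.5, -7.3, 0], [0, 0, 0]],
    [255, [33.5, -7.3, 0], [0, 0, 0]],
    [255, [33.5, -7.3, 0], [0, 0, 0]],
  ],
  squeeze=5,
)

```text
time_s: 3.3
ee_pos: [487.5, -356.4, 236.0]
ee_rot: [180.0, -0.0, 20.0]
force: [0.3, -0.4, 0.4]
gripper_width: 13.8
gripper_force: 0.0
```

Emit:
servo_tool(
  steps=[
    [255, [0, 0, 20], [0, 0, 0]],
    [255, [0, 0, 20], [0, 0, 0]],
    [255, [0, 0, 20], [0, 0, 0]],
    [255, [0, 0, 20], [0, 0, 0]],
    [255, [0, 0, 15], [0, 0, 0]],
    [255, [0, 0, 10], [0, 0, 0]],
    [255, [0, 0, 5], [0, 0, 0]],
    [255, [0, 0, 0], [0, 0, 0]],
    [255, [0, 0, 0], [0, 0, 0]],
    [255, [0, 0, 0], [0, 0, 0]],
  ],
)

```text
time_s: 4.3
ee_pos: [486.8, -357.6, 126.9]
ee_rot: [179.9, -0.1, 20.0]
force: [0.3, -0.1, 0.4]
gripper_width: 0.4
gripper_force: 0.0
```

```bash
cat > b.py <<'E'
from h import *
import sys
p=cams.grab_frame("side"); q=cams.grab_frame("top")
a=p["color"][110:230,330:470]; b=q["color"][180:300,370:510]
im=cv2.resize(np.hstack([a,b]),None,fx=2.8,fy=2.8,interpolation=cv2.INTER_CUBIC)
cv2.imwrite("pics/"+sys.argv[1],im[:,:,::-1])
s=state();print(s["ee_pos"],s["ee_rot"],s["force"],s["gripper_width"],s["time_s"])
E
python3 b.py press0.png
```

```text
[ 486.68731666 -357.52061126  126.67466349] [ 1.79929887e+02 -4.06105346e-02  1.99830599e+01] [ 0.59432523 -0.17197561  1.71532129] 0.3473784952552232 4.4
```

View pics/press0.png

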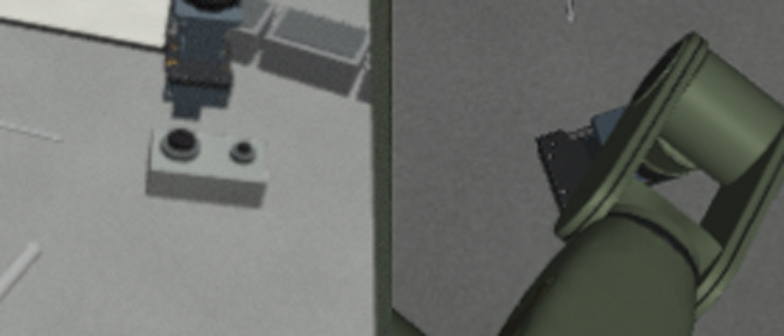

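The closed fingertips (crop pixel 183,112) are right above the wide button (180,142) and well clear of the small one (243,152). Going down.

Emit:
servo_tool(
  steps=[
    [255, [0, 0, 10], [0, 0, 0]],
    [255, [0, 0, 8], [0, 0, 0]],
    [255, [0, 0, 4], [0, 0, 0]],
    [255, [0, 0, 3], [0, 0, 0]],
    [255, [0, 0, 2], [0, 0, 0]],
    [255, [0, 0, 1], [0, 0, 0]],
    [255, [0, 0, 1], [0, 0, 0]],
    [255, [0, 0, 1], [0, 0, 0]],
    [255, [0, 0, 0], [0, 0, 0]],
    [255, [0, 0, 0], [0, 0, 0]],
  ],
)

```text
time_s: 5.4
ee_pos: [486.5, -357.4, 96.3]
ee_rot: [180.0, -0.0, 20.0]
force: [0.1, 0.5, 0.2]
gripper_width: 0.6
gripper_force: 0.7
```

Emit:
servo_tool(
  steps=[
    [255, [0, 0, 1], [0, 0, 0]],
    [255, [0, 0, 1], [0, 0, 0]],
    [255, [0, 0, 1], [0, 0, 0]],
    [255, [0, 0, 1], [0, 0, 0]],
    [255, [0, 0, 1], [0, 0, 0]],
    [255, [0, 0, 1], [0, 0, 0]],
    [255, [0, 0, 0], [0, 0, 0]],
    [255, [0, 0, 0], [0, 0, 0]],
    [255, [0, 0, 0], [0, 0, 0]],
    [255, [0, 0, 0], [0, 0, 0]],
  ],
)

```text
time_s: 6.4
ee_pos: [486.5, -357.4, 90.1]
ee_rot: [180.0, -0.0, 20.0]
force: [-0.2, -0.6, 4.3]
gripper_width: 0.3
gripper_force: 2.0
```

Emit:
servo_tool(
  steps=[
    [255, [0, 0, 0.5], [0, 0, 0]],
    [255, [0, 0, 0.5], [0, 0, 0]],
    [255, [0, 0, 0.5], [0, 0, 0]],
    [255, [0, 0, 0.5], [0, 0, 0]],
    [255, [0, 0, 0], [0, 0, 0]],
    [255, [0, 0, 0], [0, 0, 0]],
    [255, [0, 0, 0], [0, 0, 0]],
    [255, [0, 0, 0], [0, 0, 0]],
    [255, [0, 0, 0], [0, 0, 0]],
    [255, [0, 0, 0], [0, 0, 0]],
  ],
)

```text
time_s: 7.4
ee_pos: [486.5, -357.4, 88.3]
ee_rot: [180.0, -0.0, 20.0]
force: [0.2, 0.8, 6.5]
gripper_width: 0.4
gripper_force: 3.0
```

Emit:
servo_tool(
  steps=[
    [255, [0, 0, 0.5], [0, 0, 0]],
    [255, [0, 0, 0.5], [0, 0, 0]],
    [255, [0, 0, 0.5], [0, 0, 0]],
    [255, [0, 0, 0.5], [0, 0, 0]],
    [255, [0, 0, 0], [0, 0, 0]],
    [255, [0, 0, 0], [0, 0, 0]],
    [255, [0, 0, 0], [0, 0, 0]],
    [255, [0, 0, 0], [0, 0, 0]],
    [255, [0, 0, 0], [0, 0, 0]],
    [255, [0, 0, 0], [0, 0, 0]],
  ],
)

```text
time_s: 8.4
ee_pos: [486.6, -357.4, 88.1]
ee_rot: [179.9, -0.0, 20.0]
force: [-3.6, 1.1, 16.6]
gripper_width: 0.4
gripper_force: 7.9
```

Position stopped at 88.1 while the force rose to 17 N, so the button is fully down. I'll release it, raising the tool and turning the yaw to match the fixture.

Emit:
servo_tool(
  steps=[
    [255, [0, 0, -4], [0, 0, 0]],
    [255, [0, 0, -6], [0, 0, 0]],
    [255, [0, 0, -10], [0, 0, 0.052]],
    [255, [0, 0, -15], [0, 0, 0.052]],
    [255, [0, 0, -15], [0, 0, 0.052]],
    [255, [0, 0, -15], [0, 0, 0.052]],
    [255, [0, 0, -15], [0, 0, 0.052]],
    [255, [0, 0, -15], [0, 0, 0.052]],
    [255, [0, 0, -15], [0, 0, 0.052]],
    [255, [0, 0, -10], [0, 0, 0.052]],
  ],
)

```text
time_s: 9.4
ee_pos: [486.0, -357.0, 206.1]
ee_rot: [-180.0, 0.1, -4.0]
force: [0.4, 0.5, 0.1]
gripper_width: 0.6
gripper_force: 0.0
```

Emit:
servo_tool(
  steps=[
    [255, [-5.5, -25, 0], [0, 0, 0]],
    [255, [-5.5, -45, 0], [0, 0, 0]],
    [255, [-5.5, -48, 0], [0, 0, 0]],
    [255, [-5.5, -48, 0], [0, 0, 0]],
    [255, [-5.5, -48, 0], [0, 0, 0]],
    [255, [-5.5, -48, 0], [0, 0, 0]],
    [255, [-5.5, -48, 0], [0, 0, 0]],
    [255, [-5.5, -48, 0], [0, 0, 0]],
    [255, [-5.5, -45, 0], [0, 0, 0]],
    [255, [-5.5, -45, 0], [0, 0, 0]],
  ],
)

```text
time_s: 10.4
ee_pos: [460.4, 95.1, 205.2]
ee_rot: [180.0, 0.1, -3.8]
force: [0.8, -0.7, 0.1]
gripper_width: 0.7
gripper_force: 0.0
```

Emit:
servo_tool(
  steps=[
    [255, [0, 0, 0], [0, 0.07, 0]],
    [255, [0, 0, 0], [0, 0.07, 0]],
    [255, [0, 0, 0], [0, 0.07, 0]],
    [255, [0, 0, 0], [0, 0.07, 0]],
    [255, [0, 0, 0], [0, 0.07, 0]],
    [255, [0, 0, 0], [0, 0.07, 0]],
    [255, [0, 0, 0], [0, 0.07, 0]],
    [255, [0, 0, 0], [0, 0.07, 0]],
    [255, [0, 0, 0], [0, 0.07, 0]],
    [255, [0, 0, 0], [0, 0.07, 0]],
  ],
)

```text
time_s: 11.4
ee_pos: [461.6, 86.3, 211.7]
ee_rot: [-179.8, -39.2, -3.1]
force: [-0.4, -1.2, -1.0]
gripper_width: 0.6
gripper_force: 0.0
```

```bash
cat > c.py <<'E'
from m import *
import sys
p=cams.grab_frame("side"); q=cams.grab_frame("top")
a=p["color"][130:290,230:430]; b=q["color"][120:280,220:420]
im=cv2.resize(np.hstack([a,b]),None,fx=2,fy=2,interpolation=cv2.INTER_CUBIC)
cv2.imwrite("pics/"+sys.argv[1],im[:,:,::-1])
for pp,cb in((q,(415,475,215,285)),(p,(375,435,140,190))):
    w=cloud(pp,*cb);d=np.hypot(w[:,0]-486,w[:,1]+357)<9; print("button z",np.median(w[d,2]) if d.any() else None)
s=state();print(s["ee_pos"],s["ee_rot"],s["force"],s["gripper_width"],s["time_s"])
E
python3 c.py g0.png
```

```text
button z 74.85521780702607
button z 71.73708594675213
[461.4  85.1 212.2] [-179.7  -39.1   -3.5] [ 0.5 -1.1  0.8] 0.3190253145994867 11.5
```

View pics/g0.png

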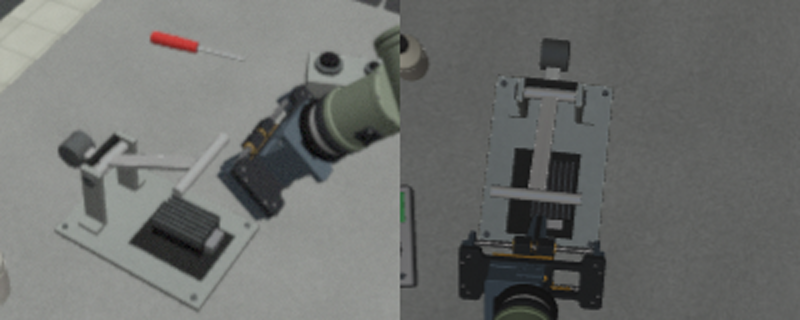

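The button is back up (z about 73). In the top crop the tilted fingertips (535,228) stand before the middle of the crossbar (537,195). I'll go down below the crossbar level, then forward.

Emit:
servo_tool(
  steps=[
    [255, [-6, 0, 8], [0, 0, 0]],
    [255, [-6, 0, 8], [0, 0, 0]],
    [255, [-6, 0, 8], [0, 0, 0]],
    [255, [-6, 0, 8], [0, 0, 0]],
    [255, [-6, 0, 8], [0, 0, 0]],
    [255, [0, 0, 1], [0, 0, 0]],
    [255, [0, 0, 1], [0, 0, 0]],
    [255, [0, 0, 0], [0, 0, 0]],
    [255, [0, 0, 0], [0, 0, 0]],
    [255, [0, 0, 0], [0, 0, 0]],
  ],
)

```text
time_s: 12.5
ee_pos: [469.5, 74.5, 177.9]
ee_rot: [-178.6, -37.9, -3.2]
force: [0.3, 0.6, -0.1]
gripper_width: 0.6
gripper_force: 0.0
```

Emit:
servo_tool(
  steps=[
    [255, [6, 0, 0], [0, 0, 0]],
    [255, [6, 0, 0], [0, 0, 0]],
    [255, [6, 0, 0], [0, 0, 0]],
    [255, [4, 0, 0], [0, 0, 0]],
    [255, [3, 0, 0], [0, 0, 0]],
    [255, [3, 0, 0], [0, 0, 0]],
    [255, [2, 0, 0], [0, 0, 0]],
    [255, [2, 0, 0], [0, 0, 0]],
    [255, [0, 0, 0], [0, 0, 0]],
    [255, [0, 0, 0], [0, 0, 0]],
  ],
)

```text
time_s: 13.5
ee_pos: [494.8, 72.9, 197.3]
ee_rot: [-178.6, -37.9, -3.2]
force: [-0.8, -0.5, -0.9]
gripper_width: 0.9
gripper_force: 0.4
```

```bash
python3 c.py g1.png; python3 -c "
from h import *
print(state()['qpos'],state()['effort'])"
```

```text
button z 74.50392110517191
button z 71.91115014202876
[494.7  72.9 197.2] [-178.6  -37.9   -3.2] [-0.3  0.1 -0.7] 0.6295071978792686 13.6
[ 12.01959469   0.77730655 129.22470661 -32.11035207  15.02968709
 133.30730923] [ 8.67815595e-02 -2.19249737e+01 -2.13541532e+01 -4.74310666e-01
 -2.25875303e+00  1.14100735e-02]
```

View pics/g1.png

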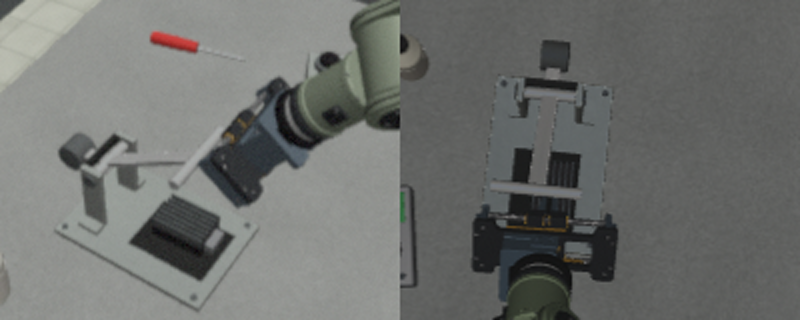

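The wrist is close to its singular pose (joint 5 at 15°), so it drifted about 15 mm sideways. In the crop the fingertips (545,215) are just short of the crossbar (535,188), which hasn't moved. I'll back off a little, reduce the tilt and recentre.

Emit:
servo_tool(
  steps=[
    [255, [-5, 0, 0], [0, 0, 0]],
    [255, [-5, 0, 0], [0, 0, 0]],
    [255, [-5, 0, 0], [0, 0, 0]],
    [255, [-4, 0, 0], [0, 0, 0]],
    [255, [0, 0, 0], [0, -0.065, 0]],
    [255, [0, -4, 0], [0, -0.065, 0]],
    [255, [0, -4, 0], [0, -0.065, 0]],
    [255, [0, -4, 0], [0, -0.065, 0]],
    [255, [0, -4, 0], [0, 0, 0]],
    [255, [0, 0, 0], [0, 0, 0]],
  ],
)

```text
time_s: 14.6
ee_pos: [480.8, 88.9, 185.7]
ee_rot: [-179.0, -23.8, -2.9]
force: [0.3, -0.3, 0.6]
gripper_width: 0.6
gripper_force: 0.0
```

```bash
python3 -c "
from h import *
s=state();print(s['qpos'],s['ee_pos'],s['ee_rot'])"
```

```text
[ 12.39234871   3.57080468 121.15157882  -9.55137981  32.36500593
 112.11275254] [480.81383898  88.89508102 185.71434116] [-178.9618885   -23.77288513   -2.900017  ]
```

Emit:
servo_tool(
  steps=[
    [255, [4, 0, 0], [0, 0, 0]],
    [255, [4, 0, 0], [0, 0, 0]],
    [255, [4, 0, 0], [0, 0, 0]],
    [255, [4, 0, -1], [0, 0, 0]],
    [255, [4, 0, -2], [0, 0, 0]],
    [255, [4, 0, -2.5], [0, 0, 0]],
    [255, [4, 0, -2.5], [0, 0, 0]],
    [255, [4, 0, -2.5], [0, 0, 0]],
    [255, [0, 0, 0], [0, 0, 0]],
    [255, [0, 0, 0], [0, 0, 0]],
  ],
)

```text
time_s: 15.6
ee_pos: [506.3, 87.4, 208.7]
ee_rot: [-178.9, -23.8, -2.9]
force: [-0.2, -0.2, -0.5]
gripper_width: 0.7
gripper_force: 0.3
```

```bash
cat > d.py <<'E'
from m import *
for n,gb in(("side",(240,370,150,290)),("top",(250,335,130,250))):
    p=cams.grab_frame(n); 
    for r in look_for(p,"guard_bar")[:2]: print(n,r["confidence"],r["at"],world(p,r["at"]))
    o=outline_of(p,"guard_bar")
    if o:
        v,u=np.nonzero(o[0]["pixels"]); w=world(p,np.c_[u,v]); print(n,len(w),w.min(0),w.max(0),np.median(w[w[:,2]>w[:,2].max()-20],0))
s=state();print(s['qpos'],s['ee_pos'],s['ee_rot'],s['force'])
E
python3 d.py
```

```text
side 0.95 [286.3, 208.8] [[664.3  81.3 121.1]]
side 553 [207.6 -77.3  -3.4] [752.4 728.5 956.5] [207.6 728.5 956.5]
top 0.67 [295.8, 188.5] [[629.6  76.5  13.2]]
top 1138 [333.2  22.   -7. ] [ 787.5  157.8 1569.5] [ 333.2   22.  1569.5]
[ 11.4   4.3 116.5  -7.9  36.2 109.5] [505.6  87.3 208.2] [-178.9  -23.7   -2.9] [-0.1  0.  -0.2]
```

```bash
python3 - <<'E'
from h import *
p=cams.grab_frame("side"); q=cams.grab_frame("top")
im=[cv2.resize(x,(400,400),interpolation=cv2.INTER_CUBIC) for x in(p["color"][170:250,290:370],q["color"][170:250,250:330])]
cv2.imwrite("pics/g2.png",np.hstack(im)[:,:,::-1])
E
```

```text
(no output)
```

View pics/g2.png

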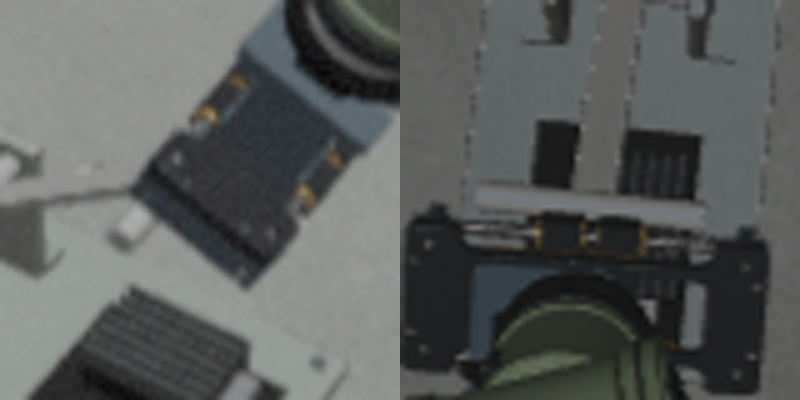

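```bash
cat > e.py <<'E'
from m import *
p=cams.grab_frame("top")
for u in(268,270,272,303,305,307):
    w=world(p,[[u,v] for v in range(195,226)]); i=w[:,2].argsort()[-3:]; w=w[(w[:,2]>150)&(w[:,2]<320)]; print(u,w.mean(0) if len(w) else None,len(w))
E
python3 e.py
```

```text
268 [517.4 136.1 260.3] 12
270 [517.1 131.  259.9] 14
272 [517.6 126.2 256.1] 11
303 [509.2  46.9 263.2] 13
305 [509.2  41.8 264.1] 13
307 [510.6  36.8 262.3] 12
```

```bash
cat >> e.py <<'E'
for u in(268,304):
    print(world(p,[[u,v] for v in range(202,218)]).round(0)[:,[0,2]].tolist())
E
python3 e.py | tail -2
```

```text
[[585.0, 16.0], [583.0, 12.0], [580.0, 9.0], [577.0, 8.0], [540.0, 227.0], [538.0, 223.0], [535.0, 223.0], [533.0, 221.0], [530.0, 226.0], [528.0, 223.0], [556.0, 7.0], [552.0, 13.0], [511.0, 289.0], [507.0, 294.0], [505.0, 290.0], [539.0, 15.0]]
[[585.0, 38.0], [583.0, 33.0], [579.0, 38.0], [576.0, 34.0], [573.0, 37.0], [570.0, 38.0], [568.0, 31.0], [564.0, 38.0], [533.0, 222.0], [530.0, 224.0], [528.0, 225.0], [525.0, 226.0], [523.0, 220.0], [520.0, 222.0], [544.0, 31.0], [506.0, 291.0]]
```

Top depth shows the crossbar raised about 20 mm (φ≈0.14) and resting on the fingers, so the push works. I'll carry on along the arc.

Emit:
servo_tool(
  steps=[
    [255, [4, 0, -2.2], [0, 0, 0]],
    [255, [4, 0, -2.2], [0, 0, 0]],
    [255, [4, 0, -2], [0, 0, 0]],
    [255, [4, 0, -2], [0, 0, 0]],
    [255, [4, 0, -1.8], [0, 0, 0]],
    [255, [4, 0, -1.7], [0, 0, 0]],
    [255, [4.2, 0, -1.7], [0, 0, 0]],
    [255, [4.2, 0, -1.6], [0, 0, 0]],
    [255, [4.2, 0, -1.5], [0, 0, 0]],
    [255, [4.2, 0, -1.4], [0, 0, 0]],
  ],
)

```text
time_s: 17.1
ee_pos: [536.1, 85.3, 241.6]
ee_rot: [-179.0, -23.7, -2.9]
force: [-1.4, -0.5, 0.6]
gripper_width: 0.3
gripper_force: 0.3
```

Emit:
servo_tool(
  steps=[
    [255, [4.3, 0, -1.3], [0, 0, 0]],
    [255, [4.3, 0, -1.2], [0, 0, 0]],
    [255, [4.4, 0, -1.1], [0, 0, 0]],
    [255, [4.4, 0, -1], [0, 0, 0]],
    [255, [4.4, 0, -0.9], [0, 0, 0]],
    [255, [4.4, 0, -0.8], [0, 0, 0]],
    [255, [4.5, 0, -0.6], [0, 0, 0]],
    [255, [4.5, 0, -0.5], [0, 0, 0]],
    [255, [4.5, 0, -0.4], [0, 0, 0]],
    [255, [4.5, 0, -0.3], [0, 0, 0]],
  ],
)

```text
time_s: 18.1
ee_pos: [573.3, 83.4, 266.7]
ee_rot: [-178.9, -23.7, -2.9]
force: [-0.8, 0.3, 0.4]
gripper_width: 0.4
gripper_force: 0.1
```

```bash
python3 - <<'E'
from m import *
p=cams.grab_frame("top")
for u in(268,305):
    print(world(p,[[u,v] for v in range(170,212)]).round(0)[:,[0,2]].tolist())
s=state();print(s['qpos'],s['ee_pos'],s['ee_rot'],s['force'])
E
```

```text
[[684.0, 14.0], [682.0, 9.0], [678.0, 14.0], [675.0, 14.0], [674.0, 5.0], [670.0, 8.0], [609.0, 279.0], [606.0, 280.0], [603.0, 283.0], [601.0, 280.0], [598.0, 283.0], [596.0, 279.0], [647.0, 13.0], [577.0, 348.0], [575.0, 347.0], [573.0, 344.0], [635.0, 12.0], [631.0, 16.0], [561.0, 367.0], [548.0, 427.0], [545.0, 427.0], [544.0, 424.0], [542.0, 422.0], [540.0, 419.0], [537.0, 421.0], [535.0, 420.0], [533.0, 419.0], [530.0, 422.0], [529.0, 419.0], [527.0, 418.0], [524.0, 418.0], [523.0, 415.0], [520.0, 415.0], [518.0, 413.0], [517.0, 409.0], [514.0, 413.0], [498.0, 498.0], [495.0, 504.0], [494.0, 500.0], [491.0, 503.0], [480.0, 565.0], [477.0, 575.0]]
[[666.0, 110.0], [687.0, 6.0], [683.0, 10.0], [681.0, 5.0], [676.0, 11.0], [672.0, 13.0], [669.0, 13.0], [666.0, 14.0], [662.0, 17.0], [659.0, 17.0], [601.0, 281.0], [598.0, 282.0], [597.0, 278.0], [594.0, 280.0], [591.0, 282.0], [589.0, 276.0], [574.0, 343.0], [570.0, 347.0], [569.0, 344.0], [629.0, 11.0], [627.0, 6.0], [558.0, 363.0], [554.0, 367.0], [552.0, 368.0], [549.0, 369.0], [611.0, 11.0], [608.0, 7.0], [603.0, 19.0], [601.0, 17.0], [598.0, 15.0], [595.0, 12.0], [592.0, 12.0], [496.0, 576.0], [494.0, 580.0], [491.0, 584.0], [489.0, 586.0], [487.0, 589.0], [484.0, 593.0], [482.0, 597.0], [480.0, 594.0], [478.0, 595.0], [476.0, 597.0]]
[  9.2   7.3 103.8  -5.3  45.6 104.8] [574.1  83.4 267.2] [-178.9  -23.8   -2.9] [ 0.5 -0.2 -0.3]
```

Emit:
servo_tool(
  steps=[
    [255, [4.5, 0, 0], [0, 0, 0]],
    [255, [4.5, 0, 0], [0, 0, 0]],
    [255, [4.5, 0, 0], [0, 0, 0]],
    [255, [4.5, 0, 0.2], [0, 0, 0]],
    [255, [4.5, 0, 0.4], [0, 0, 0]],
    [255, [4.5, 0, 0.5], [0, 0, 0]],
    [255, [4.5, 0, 0.5], [0, 0, 0]],
    [255, [4.5, 0, 0.6], [0, 0, 0]],
    [255, [4.5, 0, 0.7], [0, 0, 0]],
    [255, [4.5, 0, 0.8], [0, 0, 0]],
  ],
)

```text
time_s: 19.15
ee_pos: [615.9, 81.2, 281.3]
ee_rot: [-178.9, -23.7, -2.9]
force: [0.4, -0.4, -0.3]
gripper_width: 0.7
gripper_force: 0.0
```

Emit:
servo_tool(
  steps=[
    [255, [0, 0, 0], [0, 0, 0]],
    [255, [0, 0, 0], [0, 0, 0]],
    [255, [0, 0, 0], [0, 0, 0]],
    [255, [0, 0, 0], [0, 0, 0]],
    [255, [0, 0, 0], [0, 0, 0]],
    [255, [0, 0, 0], [0, 0, 0]],
    [255, [0, 0, 0], [0, 0, 0]],
    [255, [-2, 0, 0], [0, 0, 0]],
    [255, [-4, 0, 0], [0, 0, 0]],
    [255, [-6, 0, 0], [0, 0, 0]],
  ],
)

```text
time_s: 20.15
ee_pos: [604.3, 81.8, 276.2]
ee_rot: [-178.9, -23.7, -2.9]
force: [0.1, 0.5, -0.1]
gripper_width: 0.3
gripper_force: 0.0
```

```bash
python3 c.py g3.png
```

```text
button z 73.61580680469751
button z 73.18240190714607
[603.4  81.8 275.7] [-179.   -23.6   -2.9] [-0.1 -0.  -0.1] 0.7997486434052268 20.25
```

View pics/g3.png

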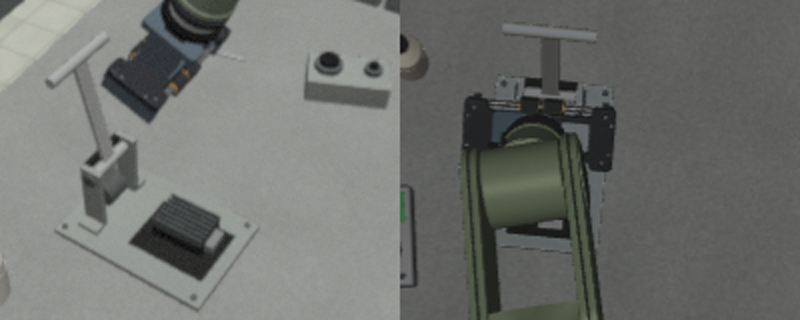

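The guard stands past upright on its stop (side crop, crossbar at 78,58), the fingers are clear, and both buttons are up. I'll back the arm off and hand in.

Emit:
servo_tool(
  steps=[
    [255, [-10, 0, -4], [0, 0, 0]],
    [255, [-10, 0, -8], [0, 0, 0]],
    [255, [-10, 0, -10], [0, 0, 0]],
    [255, [-10, 0, -10], [0, 0, 0]],
    [255, [-10, 0, -10], [0, 0, 0]],
    [255, [-8, 0, -8], [0, 0, 0]],
    [255, [-4, 0, -4], [0, 0, 0]],
    [255, [0, 0, 0], [0, 0, 0]],
    [255, [0, 0, 0], [0, 0, 0]],
    [255, [0, 0, 0], [0, 0, 0]],
  ],
)

```text
time_s: 21.25
ee_pos: [526.4, 84.8, 300.5]
ee_rot: [-179.0, -23.7, -2.9]
force: [-0.4, 0.9, 0.9]
gripper_width: 0.3
gripper_force: 0.0
```

```bash
python3 - <<'E'
from h import *
p=cams.grab_frame("side")
w=world(p,[[269,159]]);print(w,state()["ee_pos"])
print(ticket.job_done())
E
```

```text
[[709.88559577  80.26355664 290.40706763]] [526.39969014  84.78086354 300.48063086]
the job is handed in; nothing more can be done
None
```

The job is handed in at about 21 s: I pressed the discharge button fully down (peak reading about 17 N) and it came back up, then pushed the guard past its balance point; it stands raised by itself against its stop, with the arm clear, and I never touched the start button or the loose items.

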